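# Index the sample vial and hold the meter's READ key

## Robot

A 6-joint arm with a two-finger parallel gripper is mounted at the origin on the work surface. World frame = base frame: x ahead of the robot, y to its left, z up, the work surface at z = 0. Lengths are in m, angles in rad, forces in N, time in s.
With the tool pointing down it reaches from about 0.35 to 1 m from the base axis. Payload 7.1 kg.
Tool frame: the origin (TCP) lies midway between the tips of the shut fingers; the grasp point (between the pads) lies 19 mm behind it; z points along the fingers, y is the direction in which the jaws open and shut (so a half turn about z gives the same grasp; the last joint's range is limited). The gripper opens to 85 mm and grips with 20 to 120 N. Pads are 22 mm wide; open, the fingers measure 114 mm over their backs; the gripper's body (76 mm by 85 mm) begins 54 mm behind the grasp point. The pads swing forward as they close: fully open they stand 13 mm farther back than shut.
Start: joints at [-1.177, 0.423, 1.63, -0, 1.089, -0.019], TCP at [0.251, -0.572, 0.201] pointing down, gripper open.
Joint ranges: [-3, 3], [-0.9, 2.11], [0.09, 2.58], [-1.31, 4.45], [0.11, 2.69], [-2.54, 2.54]. Speed limits (rad/s): [2.39, 2.39, 3.01, 3.14, 3.14, 3.14].

## Interface

Orientations are given as a unit quaternion [x, y, z, w].
In Python, from station import bot, vision, order gives the robot as it stands.
- The arm moves only by the tool send_rows, never from a script. Its argument "moves" is a list of rows, each an object of numbers: "wx", "wy", "wz": the turn, a rotation vector about the world's x, y, z as a fraction of full scale; "dx", "dy", "dz": the shift along the world's x, y, z as a fraction of full scale; "fingers": the closure, from -1 (fully open) to 1 (shut), so that 0 is half open. A call has 1 to 8 rows; each row shifts and turns the commanded pose from where the row before left it; what a row does not reach is not made up. Full scale, the value 1, is 0.03 m for a shift and 120 degrees for a turn. A row lasts 1/12 s, in which the tool goes at most 41.7 mm and 7.16 degrees, less where a joint would pass 70% of its speed; a pose out of reach is approached as far as the arm can. A call with a number of a shift or a turn outside -1 to 1 is refused whole. A call with a gripper value outside its range is refused whole. The fingers move at their own pace and stop on an object; the grip force is fixed at half the most. Time passes only in rows, so rows that do not move let the fingers close. It gives the time, the measured TCP pose, the force and the opening at its end, in the units of the state.
- bot.observe(): the state, without advancing time (a new reading comes with each control period).
- vision.read_camera(name): name is "scene" or "top" or "wrist"; returns (picture, depth): 420x560x3 uint8, red, green, blue; 420x560 float32, m along the optical axis (not along the pixel's ray), 0 where there is no reading.
- vision.camera_info(name): a dict with "fovy" (degrees; the focal length in pixels is half the picture's height over the tangent of half this angle, whatever the lens; pixels are square), "cx", "cy" (the principal point, pixels), "cam_to_world" (4x4, takes a point from camera to world coordinates); the wrist camera has in their place "tool_from_camera" (4x4, takes a point from camera to tool coordinates, whose origin is the TCP and whose axes are the flange's). Camera axes: x right, y down, z forward; pixel columns grow to the right and rows downward; lengths in m; the calibration is good to about 2 mm. A picture is of the moment at which its call begins: read the wrist's pose just before it. camera_info takes no time and is no camera call.
- order.close_job(): hands the job in, once; it reports no verdict.
The state is a dict: "time": time; "joint_pos": joint angles; "joint_vel": joint speeds; "joint_torque": joint torques, N m; "tool_pos": TCP position; "eef_rot": TCP orientation; "wrist_force": force on the tool from outside, world axes, zero at the start; "ft_torque": the same for the moment, N m; "gripper_width": finger opening in m.
Only numpy, scipy, OpenCV 4.12 (cv2) and the standard library are available. Lean on these libraries where they do the work, as an engineer would, in place of code of your own. Each camera call takes 0.05 s, during which the arm holds its last target. There are 200 camera calls.

## Task

Take a turbidity reading on the bench meter: turn the black-capped sample vial in the meter's well until the white line on its cap faces the white index mark beside the well (within about ten degrees), and leave it let go and seated. Only then press the round green READ key fully down with the fingertips and keep it there; the meter measures only while the key is held, so finish still holding it down. Do not lean hard on the key, do not press the other two keys, and leave the rack, the standards, the beaker and the wash bottle where they stand.

Things in the scene. Friction and masses are not known exactly. Their poses are not given: they have to be found in the camera images.
- vial_mid (a point): Loose capped sample vial, upright in the meter's well: clear glass 25 mm across, black cap 28 mm across and 18 mm high, 90 mm tall in all, about 60 g; 46 mm stand above the deck. Turns freely (2 mm play all round). Point: its centre, 45 mm below the cap's top. z up; its x axis points from the axis to the white line. At the start the line is 40 to 180 degrees from the index, either way.
- vial_mark (a point): Middle of the white line where it runs down the side of the cap: 14 mm from the vial's axis along its x, 9 mm below the cap's top. The line, 4.5 mm wide, runs from the centre of the cap's top to its edge and on down cap and glass.
- index (a point): White index mark (short bar with arrow head towards the well) on the flat black collar round the well, 18.5 mm from the well's axis; axes as the meter's, z up: the well's axis lies 18.5 mm along +x from here. Collar top 97 mm above the bench. The vial is right when its x axis points along this -x, so that its white line is nearest to this mark.
- meter: Bench turbidity meter, white with red side flashes, 240 mm deep (x) by 220 mm wide (y), fixed; origin: centre of its underside. The front (-x, robot side) half is a key panel rising at 10 degrees from 75 to 95 mm; the rear half is a flat deck at 95 mm with the well, 44 mm deep. Nothing but vial and keys stands more than 2 mm above them.
- read_top (a point): Centre of the top of the READ key: large round green key at the meter's -y side, 28 mm across, standing 10 mm above the sloping panel when up. z points out of the key along its travel, 10 degrees off vertical, leaning to the meter's -x.
- read_key (a joint): READ key travel, m: 0 up, 0.005 fully down. Spring: 2 N when it starts to move, 6 N at the bottom stop; springs back when released.
- zero_top (a point): Centre of the top of the small round blue key (18 mm across, 7 mm high, same spring and travel), 66 mm from the READ key's axis in the meter's +y. Not to be pressed.
- power_top (a point): Centre of the top of the small round red key (18 mm across, 7 mm high, same spring and travel), 128 mm from the READ key's axis in the meter's +y. Not to be pressed.
- zero_key (a joint): Travel of the blue key, m, 0 up, 0.005 down.
- power_key (a joint): Travel of the red key, m, 0 up, 0.005 down.
- rack: Blue block rack, 60 x 150 x 45 mm, fixed, on one side of the meter, holding two standards; origin at the centre of its underside. Leave alone.
- standard_a_mid (a point): Standard vial with a yellow cap, same shape as the sample vial, in the rack; its centre, 55 mm above the bench. Leave alone.
- standard_b_mid (a point): Standard vial with a white cap, same shape, in the rack; its centre, 55 mm above the bench. Leave alone.
- beaker: Glass beaker, 68 mm across, 90 mm tall, beside the meter; origin at the centre of its underside. Leave alone.
- wash_bottle: White wash bottle with a red cap and bent spout, 68 mm across, 178 mm tall, beside the meter; origin at the centre of its underside. Leave alone.
Mind the look-alikes: they are no part of the job. Leave any purple or red look-alike of the part that bears vial_mid alone.

How it is judged:
By the outcome, as a careful person would: the job done as asked, in the order asked, and still so for the second after the job is handed in, while the arm keeps its last pose, push and grip.
It also fails if it takes over 58 s, if anything falls off the work surface, if the arm or the gripper's body presses on something with over 40 N, if the wrist force passes 120 N, or if a joint passes its speed limit or range.

## Working session

There is one attempt and no reset: what is moved stays moved. The work goes in short steps, Python scripts to look and compute and a tool call to move; the robot and the scene stay as the last step left them, time stands still between calls to the robot, and variables do not carry over. Pictures are saved under pics/ and viewed, about 8 in all and at most 12, crops included, and the job is handed in when it is done.

Besides the shell and the picture viewer there is one more tool, called after "Emit:" by a JSON object that holds its "fn" and its "kwargs", one argument or row to a line. send_rows: Moves the arm, as the interface text tells. Shift numbers are shares of 0.03 m and turn numbers shares of 120 degrees, none past 1 either way. Its arguments: {"type":"object","properties":{"moves":{"type":"array"}},"required":["moves"]}

```bash
mkdir -p pics; ls; cat > h.py <<'E'
import numpy as np, cv2
from station import bot, vision, order
from scipy.spatial.transform import Rotation as R
def grab(n, save=None):
    s=bot.observe(); rgb,d=vision.read_camera(n); i=vision.camera_info(n)
    if 'cam_to_world' in i: T=np.array(i['cam_to_world'])
    else:
        W=np.eye(4); W[:3,:3]=R.from_quat(s['eef_rot']).as_matrix(); W[:3,3]=s['tool_pos']; T=W@np.array(i['tool_from_camera'])
    f=210/np.tan(np.radians(i['fovy'])/2)
    if save: cv2.imwrite('pics/'+save,rgb[:,:,::-1])
    return rgb,d,T,f,i['cx'],i['cy']
def plane(g,u,v,z):
    _,_,T,f,cx,cy=g
    r=T[:3,:3]@np.array([(u-cx)/f,(v-cy)/f,1]); return T[:3,3]+r*(z-T[2,3])/r[2]
def dep(g,u,v):
    _,d,T,f,cx,cy=g; z=d[int(v),int(u)]
    return (T@np.array([(u-cx)/f*z,(v-cy)/f*z,z,1]))[:3]
def proj(g,p):
    _,_,T,f,cx,cy=g; q=np.linalg.inv(T)@np.append(p,1); return q[0]/q[2]*f+cx,q[1]/q[2]*f+cy
E
python3 - <<'E'
from h import *
print(bot.observe())
a=grab('scene','s0.png');b=grab('top','t0.png')
for n in('scene','top','wrist'): print(vision.camera_info(n))
E
```

```text
pics
{'time': 0.0, 'joint_pos': array([-1.17699099e+00,  4.23832514e-01,  1.63072239e+00,  1.98792634e-05,
        1.08856125e+00, -1.89975414e-02]), 'joint_vel': array([ 0.00011832,  0.00048935, -0.00040783, -0.00092622,  0.00074987,
       -0.00073218]), 'joint_torque': array([-2.22486204e-03, -5.57391608e+01, -2.81735355e+01, -2.77724075e-04,
        7.47929793e-03, -2.96137685e-06]), 'tool_pos': array([ 0.25053656, -0.57193262,  0.19983818]), 'eef_rot': array([ 9.78775398e-01,  2.04934477e-01, -1.33272750e-04, -7.50055048e-04]), 'wrist_force': array([0.32795155, 0.68916093, 0.24123683]), 'ft_torque': array([-0.01535423,  0.02339314, -0.00484243]), 'gripper_width': 0.08559658486199241}
{'fovy': 47.98854193086822, 'cx': 278.0497116398454, 'cy': 208.9486262721102, 'cam_to_world': array([[ 0.38057162,  0.73723337, -0.55825818,  1.09052283],
       [ 0.92462477, -0.29336722,  0.24290884, -0.18120934],
       [ 0.01530585, -0.60862356, -0.79331148,  0.7921652 ],
       [ 0.        ,  0.        ,  0.        ,  1.        ]])}
{'fovy': 45.968317978897055, 'cx': 290.40725346400706, 'cy': 211.22343537869662, 'cam_to_world': array([[ 0.01605797, -0.98246046,  0.18577832,  0.40707826],
       [-0.99928191, -0.00939168,  0.03670765,  0.0232967 ],
       [-0.03431904, -0.18623436, -0.98190578,  1.01386714],
       [ 0.        ,  0.        ,  0.        ,  1.        ]])}
{'fovy': 66.51513849718597, 'cx': 281.10398212111375, 'cy': 214.84438265911714, 'tool_from_camera': array([[ 1.61241841e-03, -9.58400464e-01, -2.85422407e-01,
         7.29342078e-02],
       [ 9.99998633e-01,  1.64996531e-03,  1.08921656e-04,
        -6.73830955e-05],
       [ 3.66546506e-04, -2.85422193e-01,  9.58401814e-01,
        -1.73254198e-01],
       [ 0.00000000e+00,  0.00000000e+00,  0.00000000e+00,
         1.00000000e+00]])}
```

View pics/t0.png

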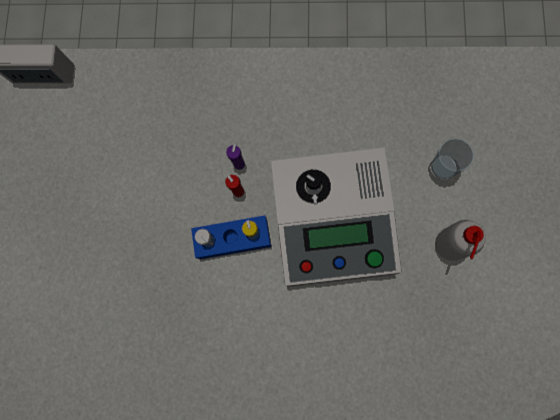

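View pics/s0.png

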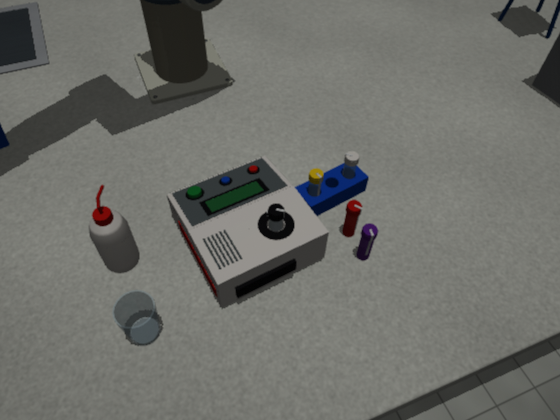

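Top view: the black cap is at about (313,182) with its line pointing up-left. The index arrow is at (315,200), and the keys are green (374,259), blue (339,263) and red (306,267). The rack and the red and purple look-alikes stand left of the meter, the beaker and wash bottle to the right.

```bash
python3 - <<'E'
from h import *
g=grab('top'); hsv=cv2.cvtColor(g[0],cv2.COLOR_RGB2HSV)
def cen(lo,hi,box,z):
    x0,y0,x1,y1=box; m=cv2.inRange(hsv,np.array(lo),np.array(hi))[y0:y1,x0:x1]
    v,u=np.nonzero(m); u=u.mean()+x0; v=v.mean()+y0; p=plane(g,u,v,z); print(len(m[m>0]),u,v,p.round(4), dep(g,u,v).round(4)); return p
gr=cen((40,80,40),(85,255,255),(360,245,390,275),.092)
bl=cen((100,80,40),(130,255,255),(330,254,348,272),.088)
d=bl-gr; print('meter y dir yaw', np.degrees(np.arctan2(-d[0],d[1])), np.linalg.norm(d))
ix=cen((0,0,120),(180,60,255),(308,193,322,206),.097)
wl=cen((0,0,120),(180,60,255),(303,172,322,188),.141)
# collar: dark disc
m=(hsv[:,:,2]<60).astype(np.uint8); m[:165]=0;m[208:]=0;m[:,:292]=0;m[:,335:]=0
c=max(cv2.findContours(m,0,2)[0],key=cv2.contourArea); e=cv2.fitEllipse(c); print(e, plane(g,*e[0],.097).round(4))
cv2.imwrite('pics/c0.png',cv2.resize(g[0][160:285,270:405,::-1],None,fx=5,fy=4.8,interpolation=cv2.INTER_CUBIC))
E
```

```text
176 374.35795454545456 258.3125 [ 0.4942 -0.0992  0.092 ] [ 0.4945 -0.0995  0.0895]
82 338.780487804878 262.4268292682927 [ 0.4861 -0.0338  0.088 ] [ 0.4864 -0.034   0.084 ]
meter y dir yaw 7.079151181583232 0.06609190619180279
53 314.75471698113205 201.69811320754718 [0.5993 0.0118 0.097 ] [0.5986 0.0119 0.1004]
18 309.1111111111111 179.38888888888889 [0.6314 0.0229 0.141 ] [0.631  0.0229 0.1426]
((312.9259033203125, 185.19015502929688), (30.803112030029297, 34.49835205078125), 88.13687896728516) [0.6314 0.0155 0.097 ]
```

View pics/c0.png

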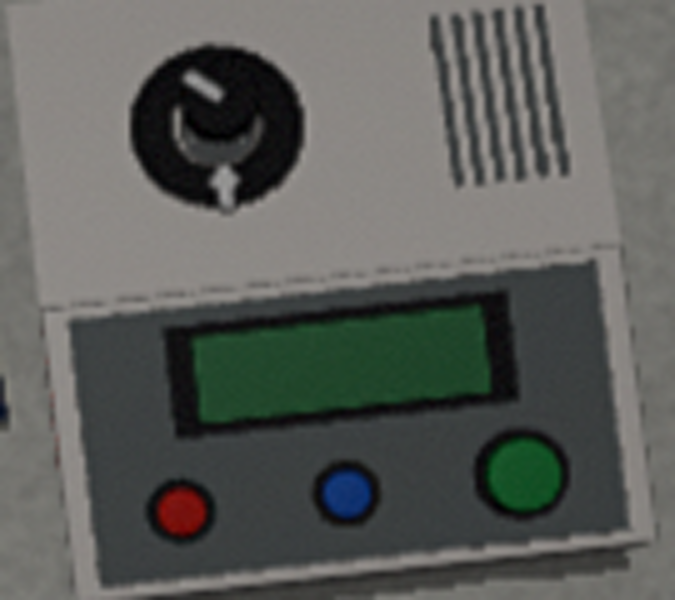

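Emit:
{"fn": "send_rows", "kwargs": {
  "moves": [
    {"dz":0.9},
    {"dz":0.9},
    {"dz":0.9},
    {"dx":0.5,"dy":0.8,"dz":0.3},
    {"dx":0.5,"dy":0.8},
    {"dx":0.5,"dy":0.8},
    {"dx":0.5,"dy":0.8},
    {"dx":0.5,"dy":0.8}
  ]
}}

```text
schema error: expected keys wx, wy, wz, dx, dy, dz, fingers
```

Emit:
{"fn": "send_rows", "kwargs": {
  "moves": [
    {"dx":0.5,"dy":0.8},
    {"dx":0.5,"dy":0.8},
    {"dx":0.5,"dy":0.8},
    {"dx":0.5,"dy":0.8},
    {"dx":0.5,"dy":0.8},
    {"dx":0.5,"dy":0.8},
    {"dx":0.5,"dy":0.8},
    {"dx":0.5,"dy":0.8}
  ]
}}

```text
schema error: expected keys wx, wy, wz, dx, dy, dz, fingers
```

Emit:
{"fn": "send_rows", "kwargs": {
  "moves": [
    {"dx":0.5,"dy":0.8},
    {"dx":0.5,"dy":0.8},
    {"dx":0.5,"dy":0.8},
    {"dx":0.5,"dy":0.8},
    {"dx":0.5,"dy":0.8},
    {"dx":0.5,"dy":0.8},
    {"dx":0.5,"dy":0.8},
    {"dx":0.5,"dy":0.8}
  ]
}}

```text
schema error: expected keys wx, wy, wz, dx, dy, dz, fingers
```

Emit:
{"fn": "send_rows", "kwargs": {
  "moves": [
    {"dx":0.5,"dy":0.8},
    {"dx":0.6,"dy":0.8},
    {"dx":0.6,"dy":0.8},
    {"dx":0.6,"dy":0.2,"dz":-0.5},
    {"dx":0.2,"dz":-0.5},
    {}
  ]
}}

```text
schema error: expected keys wx, wy, wz, dx, dy, dz, fingers
```

```bash
python3 - <<'E'
from h import *
s=bot.observe(); print(s['time'],s['tool_pos'],s['joint_pos'],s['eef_rot'])
g=grab('wrist','w0.png')
for p in [(.63,.0155,.141),(.63,.0155,.097)]: print(proj(g,np.array(p)))
E
```

```text
0.15 [ 0.25058875 -0.57206966  0.20000399] [-1.17697724e+00  4.23710861e-01  1.63049369e+00 -2.42253764e-05
  1.08859157e+00 -1.90252154e-02] [ 9.78769162e-01  2.04964792e-01 -1.22645145e-04 -5.89203353e-04]
(np.float64(-1312.6673913403852), np.float64(-2088.0000290204366))
(np.float64(-750.0949727652936), np.float64(-1309.0547060617105))
```

View pics/w0.png

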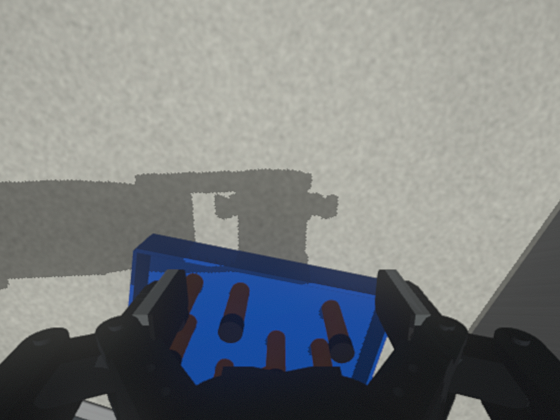

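Nothing moved, because the rows need every key. The wrist view only shows a blue bin under the start pose, so I'll go straight up first.

Emit:
{"fn": "send_rows", "kwargs": {
  "moves": [
    {"wx":0,"wy":0,"wz":0,"dx":0,"dy":0,"dz":0.9,"fingers":-1},
    {"wx":0,"wy":0,"wz":0,"dx":0,"dy":0,"dz":0.9,"fingers":-1},
    {"wx":0,"wy":0,"wz":0,"dx":0,"dy":0,"dz":0.9,"fingers":-1},
    {"wx":0,"wy":0,"wz":0,"dx":0.6,"dy":0.9,"dz":0.3,"fingers":-1},
    {"wx":0,"wy":0,"wz":0,"dx":0.6,"dy":0.9,"dz":0,"fingers":-1},
    {"wx":0,"wy":0,"wz":0,"dx":0.6,"dy":0.9,"dz":0,"fingers":-1},
    {"wx":0,"wy":0,"wz":0,"dx":0.6,"dy":0.9,"dz":0,"fingers":-1},
    {"wx":0,"wy":0,"wz":0,"dx":0.6,"dy":0.9,"dz":0,"fingers":-1}
  ]
}}

```text
time: 0.87
tool_pos: [0.3412, -0.4361, 0.2906]
eef_rot: [0.979, 0.205, 0.0, -0.0]
wrist_force: [0.8, -0.4, 0.9]
gripper_width: 0.0853
```

Emit:
{"fn": "send_rows", "kwargs": {
  "moves": [
    {"wx":0,"wy":0,"wz":0,"dx":0.6,"dy":0.9,"dz":0,"fingers":-1},
    {"wx":0,"wy":0,"wz":0,"dx":0.6,"dy":0.9,"dz":0,"fingers":-1},
    {"wx":0,"wy":0,"wz":0,"dx":0.6,"dy":0.9,"dz":0,"fingers":-1},
    {"wx":0,"wy":0,"wz":0,"dx":0.6,"dy":0.9,"dz":0,"fingers":-1},
    {"wx":0,"wy":0,"wz":0,"dx":0.6,"dy":0.9,"dz":0,"fingers":-1},
    {"wx":0,"wy":0,"wz":0,"dx":0.6,"dy":0.9,"dz":0,"fingers":-1},
    {"wx":0,"wy":0,"wz":0,"dx":0.6,"dy":0.9,"dz":0,"fingers":-1},
    {"wx":0,"wy":0,"wz":0,"dx":0.6,"dy":0.9,"dz":0,"fingers":-1}
  ]
}}

```text
time: 1.53
tool_pos: [0.4853, -0.22, 0.2906]
eef_rot: [0.979, 0.205, -0.0, -0.0]
wrist_force: [0.2, 0.8, -0.3]
gripper_width: 0.0854
```

Emit:
{"fn": "send_rows", "kwargs": {
  "moves": [
    {"wx":0,"wy":0,"wz":0,"dx":0.6,"dy":0.9,"dz":0,"fingers":-1},
    {"wx":0,"wy":0,"wz":0,"dx":0.6,"dy":0.9,"dz":0,"fingers":-1},
    {"wx":0,"wy":0,"wz":0,"dx":0.6,"dy":0.9,"dz":0,"fingers":-1},
    {"wx":0,"wy":0,"wz":0,"dx":0.6,"dy":0.9,"dz":0,"fingers":-1},
    {"wx":0,"wy":0,"wz":0,"dx":0.6,"dy":0.9,"dz":0,"fingers":-1},
    {"wx":0,"wy":0,"wz":0,"dx":0.6,"dy":0.9,"dz":0,"fingers":-1},
    {"wx":0,"wy":0,"wz":0,"dx":0,"dy":0,"dz":-0.5,"fingers":-1},
    {"wx":0,"wy":0,"wz":0,"dx":0,"dy":0,"dz":0,"fingers":-1}
  ]
}}

```text
time: 2.2
tool_pos: [0.592, -0.0577, 0.2731]
eef_rot: [0.978, 0.206, -0.002, -0.001]
wrist_force: [-0.9, -0.7, -1.1]
gripper_width: 0.0853
```

```bash
python3 - <<'E'
from h import *
s=bot.observe(); print(s['time'],s['tool_pos'],s['joint_pos'],s['eef_rot'])
g=grab('wrist','w1.png')
for p in [(.63,.0155,.141),(.63,.0155,.097)]: print(proj(g,np.array(p)))
E
```

```text
2.2 [ 0.59204624 -0.05771118  0.2731012 ] [-1.17176215e-01  3.06849705e-01  1.62640777e+00 -1.10467690e-06
  1.21216356e+00  1.03798638e+00] [ 9.78481847e-01  2.06324045e-01 -1.81415458e-03 -6.10715964e-04]
(np.float64(225.47117809585856), np.float64(128.69726478504188))
(np.float64(232.52207467946016), np.float64(127.40161251098641))
```

View pics/w1.png

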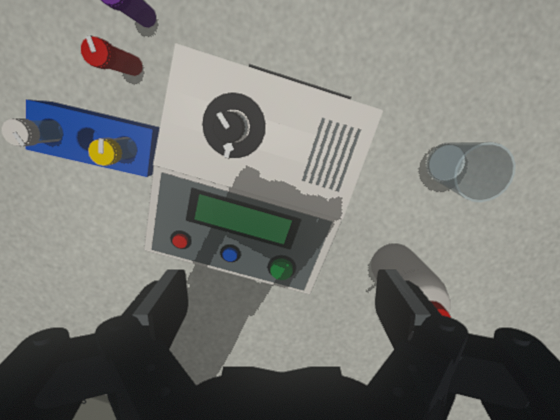

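Wrist view: the collar is at about (234,126), the cap with its line at (224,121) and the index at (228,150). The green key is at (281,268), partly in the gripper's shadow. I'll measure from here.

```bash
cat > m.py <<'E'
from h import *
def meas(g,p0,rc=.036):
    """collar centre and index from dark disc at .097; line from white pixels on cap top"""
    rgb=g[0]; hsv=cv2.cvtColor(rgb,cv2.COLOR_RGB2HSV); H,W=rgb.shape[:2]
    vv,uu=np.mgrid[:H,:W]; 
    def world(z):
        _,_,T,f,cx,cy=g
        r=np.stack([(uu-cx)/f,(vv-cy)/f,np.ones_like(uu)],-1)@T[:3,:3].T
        return T[:3,3]+r*((z-T[2,3])/r[...,2])[...,None]
    P=world(.097); near=np.hypot(P[...,0]-p0[0],P[...,1]-p0[1])<.05
    m=((hsv[...,2]<105)&near).astype(np.uint8)
    c=max(cv2.findContours(m,0,2)[0],key=cv2.contourArea)
    hull=cv2.convexHull(c)[:,0,:]; q=np.array([plane(g,*k,.097)[:2] for k in hull])
    (x,y),r=cv2.minEnclosingCircle(q.astype(np.float32)); return np.array([x,y]),r,P,world(.141),hsv
E
python3 - <<'E'
from m import *
g=grab('wrist'); w,r,P,Q,hsv=meas(g,(.63,.0155)); print('collar',w,r)
wh=(hsv[...,2]>140)&(hsv[...,1]<60)
dP=np.hypot(P[...,0]-w[0],P[...,1]-w[1])
# index: bright in collar annulus on -x side
th=np.radians(187); d=[np.cos(th),np.sin(th)]
al=(P[...,:2]-w)@d
m=wh&(dP<.031)&(al>.013); ix=P[m][:,:2].mean(0); print('index',m.sum(),ix,'bearing',np.degrees(np.arctan2(*(ix-w)[::-1]))%360,np.hypot(*(ix-w)))
m=wh&(np.hypot(Q[...,0]-w[0],Q[...,1]-w[1])<.016)
n,l,st,ce=cv2.connectedComponentsWithStats(m.astype(np.uint8))
for k in range(1,n):
    if st[k,4]>8:
        q=Q[l==k][:,:2]; c=q.mean(0); u,s,vt=np.linalg.svd(q-c); t=(q-c)@vt[0]
        print(st[k],'rel well',c-w,'dir',np.degrees(np.arctan2(vt[0][1],vt[0][0])),'ends',c+vt[0]*t.min()-w,c+vt[0]*t.max()-w)
u,v=map(int,proj(g,np.array([*w,.12])));
cv2.imwrite('pics/w2.png',cv2.resize(g[0][v-50:v+50,u-60:u+60,::-1],None,fx=6,fy=6,interpolation=cv2.INTER_CUBIC)); print(u,v)
E
```

```text
collar [0.63188398 0.01511925] 0.03298843652009964
index 83 [0.60802258 0.01237672] bearing 186.55658530529612 0.024018493679521892
[216 112  13  16  86] rel well [0.00432389 0.00544086] dir -123.59648889839734 ends [0.00846808 0.0116792 ] [ 0.00020559 -0.0007585 ]
[225 142   6   2  10] rel well [-0.01312216 -0.00698898] dir -63.335128549222105 ends [-0.01427031 -0.00470265] [-0.01213452 -0.0089557 ]
229 125
```

View pics/w2.png

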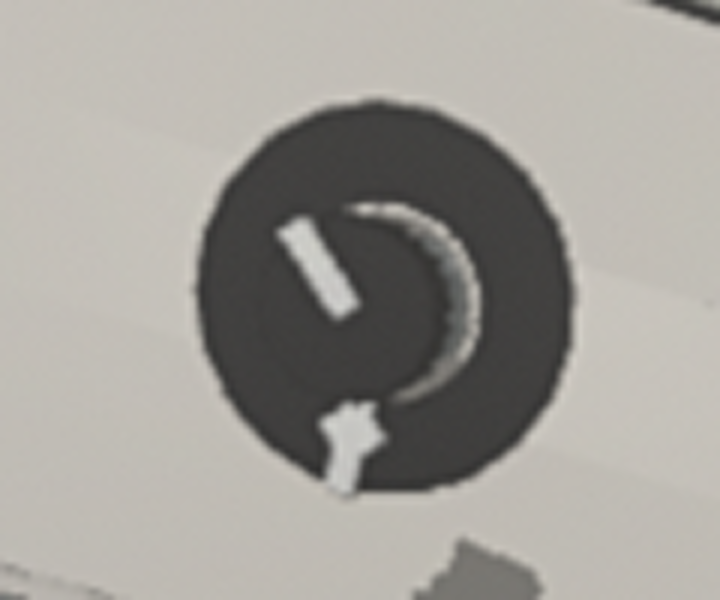

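Emit:
{"fn": "send_rows", "kwargs": {
  "moves": [
    {"wx":0,"wy":0,"wz":0,"dx":0.44,"dy":0.81,"dz":-0.5,"fingers":-1},
    {"wx":0,"wy":0,"wz":0,"dx":0.44,"dy":0.81,"dz":-0.5,"fingers":-1},
    {"wx":0,"wy":0,"wz":0,"dx":0.45,"dy":0.81,"dz":-0.5,"fingers":-1},
    {"wx":0,"wy":0,"wz":0,"dx":0,"dy":0,"dz":-0.5,"fingers":-1},
    {"wx":0,"wy":0,"wz":0,"dx":0,"dy":0,"dz":0,"fingers":-1},
    {"wx":0,"wy":0,"wz":0,"dx":0,"dy":0,"dz":0,"fingers":-1}
  ]
}}

```text
time: 2.8
tool_pos: [0.6319, 0.0125, 0.2155]
eef_rot: [0.979, 0.205, -0.001, -0.0]
wrist_force: [0.3, 0.0, 0.4]
gripper_width: 0.0854
```

```bash
cat > line.py <<'E'
from m import *
import sys
g=grab('wrist'); w,r,P,Q,hsv=meas(g,(.632,.015)); print('collar',w,r)
s=bot.observe(); print(s['time'],s['tool_pos'],s['eef_rot'],s['joint_pos'][5],s['wrist_force'])
wh=(hsv[...,2]>140)&(hsv[...,1]<60)
m=wh&(np.hypot(Q[...,0]-.632,Q[...,1]-.015)<.02)
n,l,st,ce=cv2.connectedComponentsWithStats(m.astype(np.uint8))
for k in range(1,n):
    if st[k,4]>20:
        q=Q[l==k][:,:2]; c=q.mean(0); u,s_,vt=np.linalg.svd(q-c,full_matrices=False); t=(q-c)@vt[0]
        print(st[k],'c',c,'dir',np.degrees(np.arctan2(vt[0][1],vt[0][0])),'ends',c+vt[0]*t.min(),c+vt[0]*t.max())
cv2.imwrite('pics/'+sys.argv[1],g[0][:,:,::-1])
E
python3 line.py w3.png
```

```text
collar [0.63211709 0.01530158] 0.033517587929964066
2.85 [0.63254529 0.01225665 0.21650448] [9.78904362e-01 2.04318921e-01 8.85729793e-05 1.44221995e-04] 1.1600712109870217 [ 0.38980903 -0.12116009  0.51913003]
```

View pics/w3.png

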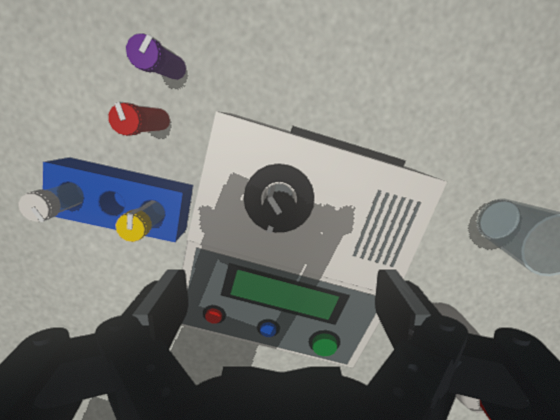

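Emit:
{"fn": "send_rows", "kwargs": {
  "moves": [
    {"wx":0,"wy":0,"wz":0,"dx":0,"dy":0.08,"dz":-0.5,"fingers":-1},
    {"wx":0,"wy":0,"wz":0,"dx":0,"dy":0,"dz":-0.5,"fingers":-1},
    {"wx":0,"wy":0,"wz":0,"dx":0,"dy":0,"dz":-0.5,"fingers":-1},
    {"wx":0,"wy":0,"wz":0,"dx":0,"dy":0,"dz":-0.5,"fingers":-1},
    {"wx":0,"wy":0,"wz":0,"dx":0,"dy":0,"dz":-0.5,"fingers":-1},
    {"wx":0,"wy":0,"wz":0,"dx":0,"dy":0,"dz":-0.5,"fingers":-1},
    {"wx":0,"wy":0,"wz":0,"dx":0,"dy":0,"dz":-0.35,"fingers":-1},
    {"wx":0,"wy":0,"wz":0,"dx":0,"dy":0,"dz":0,"fingers":-1}
  ]
}}

```text
time: 3.52
tool_pos: [0.6317, 0.0148, 0.1142]
eef_rot: [0.979, 0.204, -0.001, -0.0]
wrist_force: [-0.5, -0.2, -0.2]
gripper_width: 0.0852
```

```bash
python3 - <<'E'
from m import *
g=grab('wrist'); s=bot.observe(); print(s['time'],s['tool_pos'],s['eef_rot'],s['wrist_force'])
hsv=cv2.cvtColor(g[0],cv2.COLOR_RGB2HSV)
u,v=map(int,proj(g,np.array([.632,.015,.141]))); print(u,v)
c=g[0][v-55:v+55,u-75:u+75].astype(float); c=np.clip(c*1.8,0,255).astype(np.uint8)
cv2.imwrite('pics/w4.png',cv2.resize(c[:,:,::-1],None,fx=5,fy=5))
E
```

```text
3.5667 [0.63238303 0.01496074 0.11529145] [ 9.78896380e-01  2.04356988e-01 -3.10436742e-04 -3.73252323e-05] [-0.84655025  0.18882329  0.79772048]
280 270
```

View pics/w4.png

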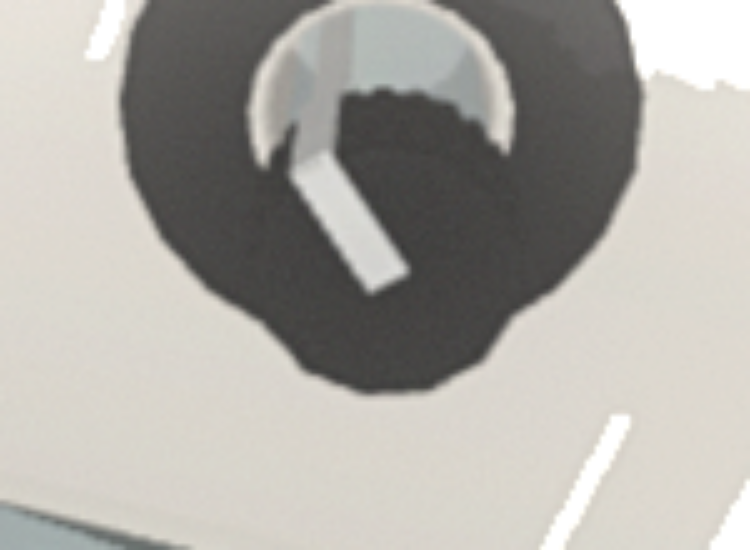

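The line's inner end lies within about 1.5 mm of the TCP axis, so I'm closing on the cap.

Emit:
{"fn": "send_rows", "kwargs": {
  "moves": [
    {"wx":0,"wy":0,"wz":0,"dx":0,"dy":0,"dz":0,"fingers":1},
    {"wx":0,"wy":0,"wz":0,"dx":0,"dy":0,"dz":0,"fingers":1},
    {"wx":0,"wy":0,"wz":0,"dx":0,"dy":0,"dz":0,"fingers":1},
    {"wx":0,"wy":0,"wz":0,"dx":0,"dy":0,"dz":0,"fingers":1},
    {"wx":0,"wy":0,"wz":0,"dx":0,"dy":0,"dz":0,"fingers":1},
    {"wx":0,"wy":0,"wz":0,"dx":0,"dy":0,"dz":0,"fingers":1},
    {"wx":0,"wy":0,"wz":0,"dx":0,"dy":0,"dz":0,"fingers":1},
    {"wx":0,"wy":0,"wz":0,"dx":0,"dy":0,"dz":0,"fingers":1}
  ]
}}

```text
time: 4.23
tool_pos: [0.6327, 0.0159, 0.1152]
eef_rot: [0.979, 0.205, 0.0, -0.0]
wrist_force: [0.2, 0.9, -0.1]
gripper_width: -0.0001
```

Emit:
{"fn": "send_rows", "kwargs": {
  "moves": [
    {"wx":0,"wy":0,"wz":0,"dx":0,"dy":0,"dz":0,"fingers":1},
    {"wx":0,"wy":0,"wz":0,"dx":0,"dy":0,"dz":0,"fingers":1},
    {"wx":0,"wy":0,"wz":0,"dx":0,"dy":0,"dz":0,"fingers":1},
    {"wx":0,"wy":0,"wz":0,"dx":0,"dy":0,"dz":0,"fingers":1}
  ]
}}

```text
time: 4.57
tool_pos: [0.6327, 0.0158, 0.1151]
eef_rot: [0.979, 0.205, -0.0, -0.0]
wrist_force: [-0.0, 0.3, 0.4]
gripper_width: 0.0001
```

```bash
cat > ang.py <<'E'
from m import *
# line direction on the cap top, Otsu inside the cap disc
def ang(c=(.632,.015),rmax=.013):
    g=grab('wrist'); s=bot.observe(); gray=cv2.cvtColor(g[0],cv2.COLOR_RGB2GRAY)
    _,_,T,f,cx,cy=g; vv,uu=np.mgrid[:420,:560]
    r=np.stack([(uu-cx)/f,(vv-cy)/f,np.ones((420,560))],-1)@T[:3,:3].T
    Q=T[:3,3]+r*((.141-T[2,3])/r[...,2])[...,None]
    D=np.hypot(Q[...,0]-c[0],Q[...,1]-c[1])<rmax
    th,_=cv2.threshold(gray[D].reshape(-1,1),0,255,cv2.THRESH_OTSU)
    n,l,st,_=cv2.connectedComponentsWithStats((D&(gray>th)).astype(np.uint8))
    k=1+st[1:,4].argmax(); q=Q[l==k][:,:2]; m=q.mean(0); vt=np.linalg.svd(q-m,full_matrices=False)[2][0]; t=(q-m)@vt
    yaw=R.from_quat(s['eef_rot']).as_matrix()[:2,0]
    print('t',s['time'],'tcp',s['tool_pos'].round(4),'yaw',np.degrees(np.arctan2(yaw[1],yaw[0])).round(2),'j6',s['joint_pos'][5].round(3),'F',s['wrist_force'].round(1),'w',round(s['gripper_width'],4))
    print('thr',th,'n',len(q),'mid',m.round(4),'dir mod180',np.degrees(np.arctan2(vt[1],vt[0]))%180,'ends',(m+vt*t.min()).round(4),(m+vt*t.max()).round(4))
    return g
E
python3 -c "
from ang import *
ang()"
```

```text
t 4.6167 tcp [0.6326 0.0158 0.1151] yaw 23.65 j6 1.164 F [0.3 0.6 0. ] w -0.0002
thr 52.0 n 491 mid [0.6297 0.0199] dir mod180 21.64672964159203 ends [0.6413 0.0245] [0.6185 0.0154]
```

```bash
python3 -c "
from h import *
grab('wrist','w5.png')
g=grab('scene'); cv2.imwrite('pics/s1.png',cv2.resize(g[0][130:320,150:400,::-1],None,fx=3,fy=3))"
```

```text
(no output)
```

View pics/w5.png

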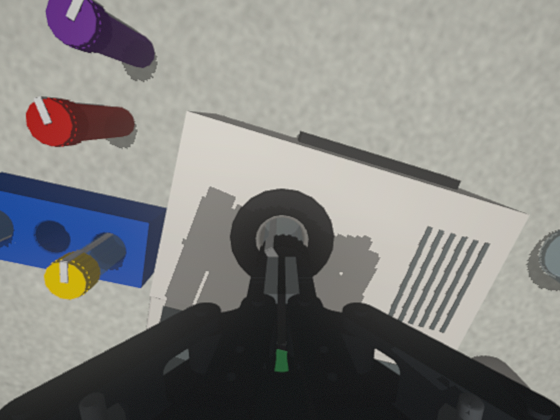

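The fingers are fully shut without the vial, and the well's glass still shows at about (283,230). I'll check heights with the scene view and depth.

```bash
python3 -c "
from h import *
g=grab('wrist')
for v in range(215,330,6): print(v,[ (dep(g,u,v)*1000).round(0).tolist() for u in (265,275,290,300)])"
```

```text
215 [[643.0, 31.0, 96.0], [645.0, 26.0, 96.0], [649.0, 17.0, 97.0], [652.0, 11.0, 96.0]]
221 [[639.0, 30.0, 95.0], [642.0, 24.0, 96.0], [645.0, 15.0, 94.0], [648.0, 10.0, 97.0]]
227 [[622.0, 25.0, 54.0], [642.0, 24.0, 108.0], [645.0, 15.0, 106.0], [641.0, 6.0, 84.0]]
233 [[631.0, 26.0, 93.0], [642.0, 24.0, 119.0], [645.0, 16.0, 116.0], [642.0, 7.0, 101.0]]
239 [[634.0, 27.0, 111.0], [643.0, 24.0, 131.0], [647.0, 17.0, 132.0], [643.0, 8.0, 115.0]]
245 [[639.0, 28.0, 134.0], [642.0, 23.0, 137.0], [646.0, 17.0, 139.0], [645.0, 11.0, 131.0]]
251 [[639.0, 27.0, 140.0], [641.0, 23.0, 141.0], [644.0, 16.0, 140.0], [645.0, 11.0, 140.0]]
257 [[636.0, 26.0, 141.0], [642.0, 23.0, 151.0], [645.0, 17.0, 151.0], [643.0, 10.0, 141.0]]
263 [[633.0, 25.0, 141.0], [642.0, 23.0, 157.0], [645.0, 17.0, 158.0], [640.0, 9.0, 142.0]]
269 [[637.0, 26.0, 156.0], [642.0, 23.0, 164.0], [645.0, 17.0, 164.0], [643.0, 11.0, 156.0]]
275 [[637.0, 25.0, 161.0], [642.0, 23.0, 169.0], [645.0, 17.0, 169.0], [642.0, 11.0, 160.0]]
281 [[641.0, 26.0, 174.0], [642.0, 23.0, 174.0], [645.0, 17.0, 174.0], [642.0, 11.0, 166.0]]
287 [[641.0, 26.0, 180.0], [642.0, 22.0, 178.0], [645.0, 17.0, 179.0], [643.0, 12.0, 172.0]]
293 [[641.0, 26.0, 184.0], [643.0, 23.0, 184.0], [644.0, 17.0, 183.0], [647.0, 15.0, 186.0]]
299 [[644.0, 27.0, 192.0], [643.0, 23.0, 188.0], [645.0, 18.0, 188.0], [648.0, 15.0, 191.0]]
305 [[642.0, 26.0, 193.0], [643.0, 23.0, 193.0], [645.0, 18.0, 192.0], [647.0, 15.0, 193.0]]
311 [[642.0, 26.0, 196.0], [642.0, 22.0, 194.0], [645.0, 18.0, 197.0], [646.0, 15.0, 195.0]]
317 [[642.0, 26.0, 200.0], [639.0, 21.0, 193.0], [645.0, 18.0, 199.0], [646.0, 15.0, 199.0]]
323 [[642.0, 25.0, 203.0], [636.0, 20.0, 191.0], [643.0, 17.0, 199.0], [647.0, 16.0, 203.0]]
329 [[647.0, 27.0, 213.0], [635.0, 19.0, 193.0], [637.0, 14.0, 194.0], [651.0, 18.0, 212.0]]
```

View pics/s1.png

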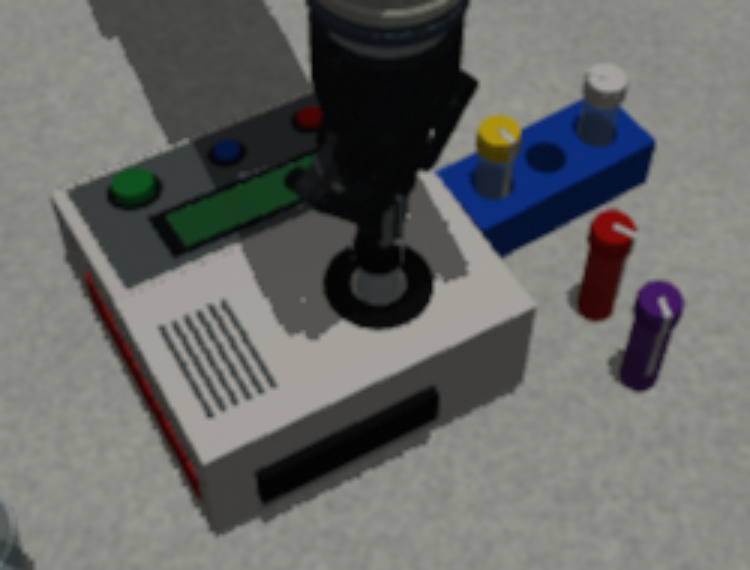

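Depth shows the cap top still at z≈0.141, with finger fronts only above that, so the fingers may have closed over the cap. I'll raise the arm and measure where the shut tips really are.

Emit:
{"fn": "send_rows", "kwargs": {
  "moves": [
    {"wx":0,"wy":0,"wz":0,"dx":0,"dy":0,"dz":0.6,"fingers":1},
    {"wx":0,"wy":0,"wz":0,"dx":0,"dy":0,"dz":0.6,"fingers":1},
    {"wx":0,"wy":0,"wz":0,"dx":0,"dy":0,"dz":0.6,"fingers":1},
    {"wx":0,"wy":0,"wz":0,"dx":0,"dy":0,"dz":0,"fingers":1},
    {"wx":0,"wy":0,"wz":0,"dx":0,"dy":0,"dz":0,"fingers":1}
  ]
}}

```text
time: 5.18
tool_pos: [0.6333, 0.0158, 0.17]
eef_rot: [0.979, 0.205, 0.001, 0.0]
wrist_force: [-0.2, -0.5, -0.2]
gripper_width: 0.0004
```

```bash
python3 -c "
from ang import *
g=ang()
s=bot.observe(); M=R.from_quat(s['eef_rot']).as_matrix()
for v in range(226,300,5): print(v,[ ((M.T@(dep(g,u,v)-s['tool_pos']))*1000).round(0).tolist()+[int(dep(g,u,v)[2]*1000)] for u in (262,272,291,302)])
cv2.imwrite('pics/w6.png',np.clip(cv2.resize(g[0][170:330,170:400,::-1],None,fx=3.4,fy=3.4)*1.0*1.6,0,255).astype(np.uint8))
h=grab('scene')
from h import proj
for p in [(.632,.015,.141),s['tool_pos']]: print('scene',proj(h,np.array(p)))
u,v=map(int,proj(h,np.array([.632,.015,.15])))
for v_ in range(v-35,v+20,4): print(v_,[(dep(h,u_,v_)*1000).round(0).tolist() for u_ in (u-6,u,u+6)])
"
```

```text
t 5.2333 tcp [0.6325 0.0158 0.1689] yaw 23.65 j6 1.164 F [-0.4  0.1  0.3] w -0.0001
thr 78.0 n 140 mid [0.6358 0.0198] dir mod180 55.34520236429758 ends [0.6396 0.0253] [0.6319 0.0142]
226 [[-9.0, -15.0, 72.0, 96], [6.0, -6.0, 28.0, 140], [6.0, 7.0, 28.0, 140], [4.0, 15.0, 32.0, 136]]
231 [[-0.0, -13.0, 35.0, 134], [2.0, -6.0, 27.0, 141], [2.0, 7.0, 28.0, 140], [2.0, 14.0, 27.0, 141]]
236 [[-18.0, -15.0, 73.0, 95], [-2.0, -6.0, 29.0, 140], [-1.0, 7.0, 28.0, 141], [-2.0, 14.0, 29.0, 140]]
241 [[-22.0, -15.0, 73.0, 96], [-5.0, -6.0, 29.0, 139], [-5.0, 7.0, 28.0, 140], [-22.0, 18.0, 72.0, 96]]
246 [[-26.0, -15.0, 71.0, 97], [-9.0, -6.0, 29.0, 139], [-9.0, 7.0, 29.0, 140], [-26.0, 18.0, 72.0, 96]]
251 [[-31.0, -16.0, 73.0, 95], [-31.0, -7.0, 71.0, 97], [-12.0, 7.0, 28.0, 140], [-32.0, 18.0, 75.0, 93]]
256 [[-36.0, -16.0, 74.0, 95], [12.0, -4.0, -35.0, 204], [12.0, 5.0, -35.0, 204], [-36.0, 18.0, 74.0, 94]]
261 [[-41.0, -16.0, 75.0, 94], [12.0, -4.0, -41.0, 209], [12.0, 5.0, -40.0, 208], [-41.0, 18.0, 74.0, 94]]
266 [[-46.0, -16.0, 75.0, 94], [12.0, -4.0, -46.0, 214], [12.0, 5.0, -47.0, 2
[... 1074 characters left out ...]
 221.0]]
187 [[544.0, 38.0, 94.0], [642.0, 9.0, 215.0], [642.0, 20.0, 210.0]]
191 [[555.0, 34.0, 96.0], [558.0, 45.0, 95.0], [563.0, 56.0, 95.0]]
195 [[564.0, 30.0, 96.0], [567.0, 42.0, 94.0], [572.0, 52.0, 95.0]]
199 [[572.0, 27.0, 95.0], [577.0, 37.0, 96.0], [581.0, 48.0, 95.0]]
203 [[583.0, 23.0, 97.0], [620.0, 19.0, 143.0], [588.0, 45.0, 93.0]]
207 [[623.0, 7.0, 140.0], [629.0, 16.0, 144.0], [632.0, 26.0, 142.0]]
211 [[633.0, 3.0, 143.0], [635.0, 13.0, 140.0], [640.0, 22.0, 142.0]]
215 [[635.0, 2.0, 134.0], [644.0, 10.0, 142.0], [644.0, 21.0, 136.0]]
219 [[632.0, 3.0, 119.0], [644.0, 10.0, 130.0], [640.0, 23.0, 119.0]]
223 [[632.0, 3.0, 106.0], [642.0, 10.0, 116.0], [640.0, 23.0, 107.0]]
```

View pics/w6.png

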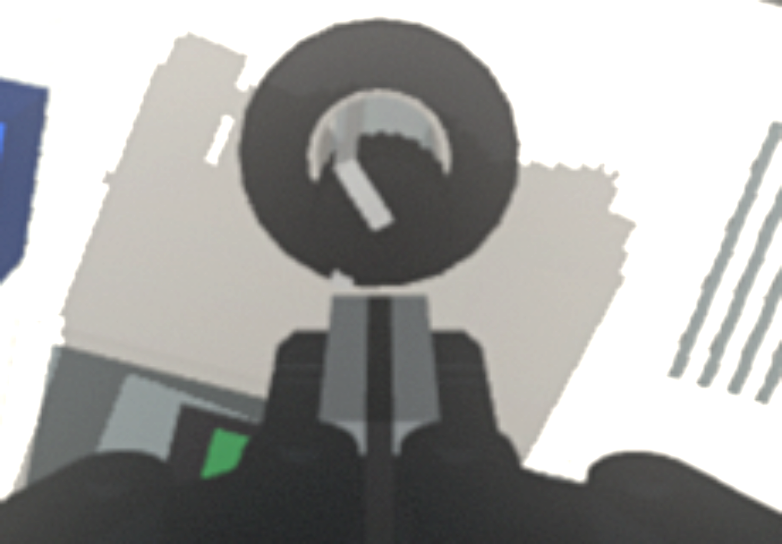

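Wrist and scene depth agree that the real fingertips are about 34 mm behind the reported TCP (tips at z≈0.203 with TCP at 0.169). The fingers therefore closed 8 mm above the cap. The vial has not moved, and its line is at about 55.5°. I'll work with this offset: open, then come down to TCP z≈0.079.

Emit:
{"fn": "send_rows", "kwargs": {
  "moves": [
    {"wx":0,"wy":0,"wz":0,"dx":0,"dy":-0.02,"dz":0,"fingers":-1},
    {"wx":0,"wy":0,"wz":0,"dx":0,"dy":0,"dz":0,"fingers":-1},
    {"wx":0,"wy":0,"wz":0,"dx":0,"dy":0,"dz":0,"fingers":-1},
    {"wx":0,"wy":0,"wz":0,"dx":0,"dy":0,"dz":0,"fingers":-1},
    {"wx":0,"wy":0,"wz":0,"dx":0,"dy":0,"dz":0,"fingers":-1},
    {"wx":0,"wy":0,"wz":0,"dx":0,"dy":0,"dz":0,"fingers":-1},
    {"wx":0,"wy":0,"wz":0,"dx":0,"dy":0,"dz":0,"fingers":-1},
    {"wx":0,"wy":0,"wz":0,"dx":0,"dy":0,"dz":0,"fingers":-1}
  ]
}}

```text
time: 5.95
tool_pos: [0.6327, 0.0152, 0.1692]
eef_rot: [0.979, 0.205, 0.0, 0.0]
wrist_force: [-0.5, -0.3, -0.6]
gripper_width: 0.0852
```

Emit:
{"fn": "send_rows", "kwargs": {
  "moves": [
    {"wx":0,"wy":0,"wz":0,"dx":0,"dy":0,"dz":-0.5,"fingers":-1},
    {"wx":0,"wy":0,"wz":0,"dx":0,"dy":0,"dz":-0.5,"fingers":-1},
    {"wx":0,"wy":0,"wz":0,"dx":0,"dy":0,"dz":-0.5,"fingers":-1},
    {"wx":0,"wy":0,"wz":0,"dx":0,"dy":0,"dz":-0.5,"fingers":-1},
    {"wx":0,"wy":0,"wz":0,"dx":0,"dy":0,"dz":-0.5,"fingers":-1},
    {"wx":0,"wy":0,"wz":0,"dx":0,"dy":0,"dz":-0.5,"fingers":-1},
    {"wx":0,"wy":0,"wz":0,"dx":0,"dy":0,"dz":0,"fingers":-1}
  ]
}}

```text
time: 6.53
tool_pos: [0.6305, 0.0152, 0.0763]
eef_rot: [0.979, 0.205, -0.002, -0.0]
wrist_force: [0.0, 0.1, 0.4]
gripper_width: 0.0855
```

Emit:
{"fn": "send_rows", "kwargs": {
  "moves": [
    {"wx":0,"wy":0,"wz":0,"dx":0,"dy":0,"dz":0,"fingers":1},
    {"wx":0,"wy":0,"wz":0,"dx":0,"dy":0,"dz":0,"fingers":1},
    {"wx":0,"wy":0,"wz":0,"dx":0,"dy":0,"dz":0,"fingers":1},
    {"wx":0,"wy":0,"wz":0,"dx":0,"dy":0,"dz":0,"fingers":1},
    {"wx":0,"wy":0,"wz":0,"dx":0,"dy":0,"dz":0,"fingers":1},
    {"wx":0,"wy":0,"wz":0,"dx":0,"dy":0,"dz":0,"fingers":1},
    {"wx":0,"wy":0,"wz":0,"dx":0,"dy":0,"dz":0,"fingers":1},
    {"wx":0,"wy":0,"wz":0,"dx":0,"dy":0,"dz":0,"fingers":1}
  ]
}}

```text
time: 7.2
tool_pos: [0.6334, 0.0152, 0.0803]
eef_rot: [0.979, 0.205, 0.001, 0.0]
wrist_force: [-0.4, 0.7, 6.5]
gripper_width: 0.0263
```

```bash
python3 -c "
from ang import *
g=ang((.632,.0152))"
```

```text
t 7.25 tcp [0.6334 0.0152 0.0802] yaw 23.65 j6 1.163 F [-1.4 -0.4  7. ] w 0.0263
thr 72.0 n 380 mid [0.6358 0.02  ] dir mod180 54.95670105255299 ends [0.6397 0.0256] [0.6317 0.0142]
```

Emit:
{"fn": "send_rows", "kwargs": {
  "moves": [
    {"wx":0,"wy":0,"wz":0.03,"dx":0,"dy":0,"dz":0,"fingers":1},
    {"wx":0,"wy":0,"wz":0.05,"dx":0,"dy":0,"dz":0,"fingers":1},
    {"wx":0,"wy":0,"wz":0.05,"dx":0,"dy":0,"dz":0,"fingers":1},
    {"wx":0,"wy":0,"wz":0.05,"dx":0,"dy":0,"dz":0,"fingers":1},
    {"wx":0,"wy":0,"wz":0.05,"dx":0,"dy":0,"dz":0,"fingers":1},
    {"wx":0,"wy":0,"wz":0.05,"dx":0,"dy":0,"dz":0,"fingers":1}
  ]
}}

```text
time: 7.75
tool_pos: [0.6336, 0.0154, 0.0803]
eef_rot: [0.877, 0.481, 0.001, 0.0]
wrist_force: [-0.4, 1.2, 6.3]
gripper_width: 0.0266
```

```bash
python3 -c "
from ang import *
g=ang((.632,.0152))"
```

```text
t 7.8 tcp [0.6336 0.0154 0.0803] yaw 57.93 j6 0.565 F [0.4 0.5 6. ] w 0.0264
thr 73.0 n 397 mid [0.6329 0.0209] dir mod180 89.15588938331138 ends [0.6331 0.0281] [0.6328 0.0136]
```

The vial follows the gripper exactly (34.3° for 34.3°). I'll turn the remaining 97.5°.

Emit:
{"fn": "send_rows", "kwargs": {
  "moves": [
    {"wx":0,"wy":0,"wz":0.05,"dx":0,"dy":0,"dz":0,"fingers":1},
    {"wx":0,"wy":0,"wz":0.05,"dx":0,"dy":0,"dz":0,"fingers":1},
    {"wx":0,"wy":0,"wz":0.05,"dx":0,"dy":0,"dz":0,"fingers":1},
    {"wx":0,"wy":0,"wz":0.05,"dx":0,"dy":0,"dz":0,"fingers":1},
    {"wx":0,"wy":0,"wz":0.05,"dx":0,"dy":0,"dz":0,"fingers":1},
    {"wx":0,"wy":0,"wz":0.05,"dx":0,"dy":0,"dz":0,"fingers":1},
    {"wx":0,"wy":0,"wz":0.05,"dx":0,"dy":0,"dz":0,"fingers":1},
    {"wx":0,"wy":0,"wz":0.05,"dx":0,"dy":0,"dz":0,"fingers":1}
  ]
}}

```text
time: 8.47
tool_pos: [0.6331, 0.0153, 0.0803]
eef_rot: [0.605, 0.796, 0.0, 0.0]
wrist_force: [-1.7, -0.1, 8.3]
gripper_width: 0.0264
```

Emit:
{"fn": "send_rows", "kwargs": {
  "moves": [
    {"wx":0,"wy":0,"wz":0.05,"dx":0,"dy":0,"dz":0,"fingers":1},
    {"wx":0,"wy":0,"wz":0.05,"dx":0,"dy":0,"dz":0,"fingers":1},
    {"wx":0,"wy":0,"wz":0.05,"dx":0,"dy":0,"dz":0,"fingers":1},
    {"wx":0,"wy":0,"wz":0.05,"dx":0,"dy":0,"dz":0,"fingers":1},
    {"wx":0,"wy":0,"wz":0.05,"dx":0,"dy":0,"dz":0,"fingers":1},
    {"wx":0,"wy":0,"wz":0.05,"dx":0,"dy":0,"dz":0,"fingers":1},
    {"wx":0,"wy":0,"wz":0.05,"dx":0,"dy":0,"dz":0,"fingers":1},
    {"wx":0,"wy":0,"wz":0.05,"dx":0,"dy":0,"dz":0,"fingers":1}
  ]
}}

```text
time: 9.13
tool_pos: [0.6325, 0.0149, 0.0802]
eef_rot: [0.229, 0.973, -0.0, 0.0]
wrist_force: [-4.1, -0.9, 8.6]
gripper_width: 0.0264
```

Emit:
{"fn": "send_rows", "kwargs": {
  "moves": [
    {"wx":0,"wy":0,"wz":0.01,"dx":0,"dy":0,"dz":0,"fingers":1},
    {"wx":0,"wy":0,"wz":0,"dx":0,"dy":0,"dz":0,"fingers":1},
    {"wx":0,"wy":0,"wz":0,"dx":0,"dy":0,"dz":0,"fingers":1}
  ]
}}

```text
time: 9.38
tool_pos: [0.6326, 0.015, 0.0803]
eef_rot: [0.221, 0.975, -0.0, 0.0]
wrist_force: [-3.5, -0.8, 8.2]
gripper_width: 0.0264
```

```bash
python3 -c "
from ang import *
g=ang((.632,.0152))"
```

```text
t 9.4333 tcp [0.6326 0.015  0.0803] yaw 154.46 j6 -1.12 F [-4.2 -1.2  8.8] w 0.026
thr 90.0 n 429 mid [0.6269 0.0138] dir mod180 5.478771207819103 ends [0.6193 0.0131] [0.6348 0.0146]
```

Emit:
{"fn": "send_rows", "kwargs": {
  "moves": [
    {"wx":0,"wy":0,"wz":0,"dx":0,"dy":0,"dz":0,"fingers":-1},
    {"wx":0,"wy":0,"wz":0,"dx":0,"dy":0,"dz":0,"fingers":-1},
    {"wx":0,"wy":0,"wz":0,"dx":0,"dy":0,"dz":0,"fingers":-1},
    {"wx":0,"wy":0,"wz":0,"dx":0,"dy":0,"dz":0,"fingers":-1},
    {"wx":0,"wy":0,"wz":0,"dx":0,"dy":0,"dz":0,"fingers":-1},
    {"wx":0,"wy":0,"wz":0,"dx":0,"dy":0,"dz":0,"fingers":-1},
    {"wx":0,"wy":0,"wz":0,"dx":0,"dy":0,"dz":0,"fingers":-1},
    {"wx":0,"wy":0,"wz":0,"dx":0,"dy":0,"dz":0,"fingers":-1}
  ]
}}

```text
time: 10.1
tool_pos: [0.6326, 0.0153, 0.079]
eef_rot: [0.221, 0.975, -0.0, -0.0]
wrist_force: [0.5, -0.5, 0.2]
gripper_width: 0.0855
```

Emit:
{"fn": "send_rows", "kwargs": {
  "moves": [
    {"wx":0,"wy":0,"wz":0,"dx":0,"dy":0,"dz":0.3,"fingers":-1},
    {"wx":0,"wy":0,"wz":0,"dx":0,"dy":0,"dz":0.6,"fingers":-1},
    {"wx":0,"wy":0,"wz":0,"dx":0,"dy":0,"dz":0.6,"fingers":-1},
    {"wx":0,"wy":0,"wz":0,"dx":0,"dy":0,"dz":0.6,"fingers":-1},
    {"wx":0,"wy":0,"wz":0,"dx":0,"dy":0,"dz":0.6,"fingers":-1},
    {"wx":0,"wy":0,"wz":0,"dx":0,"dy":0,"dz":0,"fingers":-1},
    {"wx":0,"wy":0,"wz":0,"dx":0,"dy":0,"dz":0,"fingers":-1}
  ]
}}

```text
time: 10.68
tool_pos: [0.6335, 0.0152, 0.1616]
eef_rot: [0.221, 0.975, 0.0, 0.001]
wrist_force: [-0.5, -0.6, -1.0]
gripper_width: 0.0854
```

```bash
python3 - <<'E'
from ang import *
g=ang((.632,.0152))
# cap height and index bearing, from the shadow-tolerant local threshold on the collar
gray=cv2.cvtColor(g[0],cv2.COLOR_RGB2GRAY)
_,_,T,f,cx,cy=g; vv,uu=np.mgrid[:420,:560]
P=T[:3,3]+(lambda r:r*((.097-T[2,3])/r[...,2])[...,None])(np.stack([(uu-cx)/f,(vv-cy)/f,np.ones((420,560))],-1)@T[:3,:3].T)
w=np.array([.632,.0152]); d=P[...,:2]-w; rr=np.hypot(*np.moveaxis(d,-1,0)); b=np.degrees(np.arctan2(d[...,1],d[...,0]))%360
m=(rr>.017)&(rr<.029)&(abs(b-187)<40); t,_=cv2.threshold(gray[m].reshape(-1,1),0,255,cv2.THRESH_OTSU)
k=m&(gray>t); print('index bearing',b[k].mean(),'r',rr[k].mean(),k.sum(),t)
u,v=map(int,proj(g,np.array([.634,.017,.141]))); print('cap',dep(g,u,v))
# keys
h=grab('top'); hsv=cv2.cvtColor(h[0],cv2.COLOR_RGB2HSV)
for G in (h,g):
    hsv=cv2.cvtColor(G[0],cv2.COLOR_RGB2HSV); mk=cv2.inRange(hsv,np.array((40,80,40)),np.array((85,255,255)))
    n,l,st,ce=cv2.connectedComponentsWithStats(mk)
    for i in range(1,n):
        if st[i,4]>100: print(st[i],ce[i],plane(G,*ce[i],.092))
cv2.imwrite('pics/w7.png',g[0][:,:,::-1])
E
```

```text
t 10.7333 tcp [0.6326 0.0152 0.1604] yaw 154.45 j6 -1.12 F [-0.4  0.4 -0.2] w 0.0859
thr 87.0 n 166 mid [0.6267 0.0143] dir mod180 5.801027584055281 ends [0.6193 0.0135] [0.6342 0.0151]
index bearing 186.92561900998675 r 0.02309270431853506 155 82.0
cap [0.63345312 0.01710182 0.14186447]
[  98   65  142  122 6880] [169.37703488 125.94883721] [ 0.53739968 -0.02878356  0.092     ]
[  40   96   43   40 1351] [ 60.61065877 115.88082902] [ 0.4975536  -0.09614361  0.092     ]
```

The vial is released and seated with its top at 0.142. Its line is at 185.8° and the index at 186.9°, so they match to about 1°. Next I shut the fingers and move over the READ key.

Emit:
{"fn": "send_rows", "kwargs": {
  "moves": [
    {"wx":0,"wy":0,"wz":0,"dx":-0.58,"dy":-0.48,"dz":0.1,"fingers":1},
    {"wx":0,"wy":0,"wz":0,"dx":-0.58,"dy":-0.48,"dz":0,"fingers":1},
    {"wx":0,"wy":0,"wz":0,"dx":-0.58,"dy":-0.48,"dz":0,"fingers":1},
    {"wx":0,"wy":0,"wz":0,"dx":-0.58,"dy":-0.48,"dz":0,"fingers":1},
    {"wx":0,"wy":0,"wz":0,"dx":-0.58,"dy":-0.48,"dz":0,"fingers":1},
    {"wx":0,"wy":0,"wz":0,"dx":-0.58,"dy":-0.48,"dz":0,"fingers":1},
    {"wx":0,"wy":0,"wz":0,"dx":-0.58,"dy":-0.48,"dz":0,"fingers":1},
    {"wx":0,"wy":0,"wz":0,"dx":-0.58,"dy":-0.48,"dz":0,"fingers":1}
  ]
}}

```text
time: 11.45
tool_pos: [0.4916, -0.1003, 0.1619]
eef_rot: [0.221, 0.975, -0.0, -0.001]
wrist_force: [-0.2, 0.1, -0.1]
gripper_width: 0.0001
```

Emit:
{"fn": "send_rows", "kwargs": {
  "moves": [
    {"wx":0,"wy":0,"wz":0,"dx":0,"dy":0,"dz":0,"fingers":1},
    {"wx":0,"wy":0,"wz":0,"dx":0,"dy":0,"dz":0,"fingers":1},
    {"wx":0,"wy":0,"wz":0,"dx":0,"dy":0,"dz":0,"fingers":1},
    {"wx":0,"wy":0,"wz":0,"dx":0,"dy":0,"dz":0,"fingers":1}
  ]
}}

```text
time: 11.78
tool_pos: [0.494, -0.0996, 0.1628]
eef_rot: [0.221, 0.975, 0.0, -0.0]
wrist_force: [-0.1, -0.1, 0.1]
gripper_width: 0.0003
```

```bash
cat > key.py <<'E'
from h import *
s=bot.observe(); print(s['time'],s['tool_pos'],s['wrist_force'],s['gripper_width'])
g=grab('wrist'); M=R.from_quat(s['eef_rot']).as_matrix()
hsv=cv2.cvtColor(g[0],cv2.COLOR_RGB2HSV); mk=cv2.inRange(hsv,np.array((45,90,30)),np.array((80,255,255)))
n,l,st,ce=cv2.connectedComponentsWithStats(mk); uu,vv=np.meshgrid(range(560),range(420))
for i in range(1,n):
    if st[i,4]<200: continue
    X=np.array([dep(g,u,v) for u,v in zip(uu[l==i],vv[l==i])])
    print(st[i],'med',np.median(X,0).round(4))
    if np.median(X[:,1])<-.07:
        # key top: fit a plane, drop what lies below it (side wall), circle round the rest
        A=np.c_[X[:,:2],np.ones(len(X))]; k=np.ones(len(X),bool)
        for _ in range(5): c=np.linalg.lstsq(A[k],X[k,2],rcond=None)[0]; k=abs(A@c-X[:,2])<.0025
        (x,y),r=cv2.minEnclosingCircle(X[k][:,:2].astype(np.float32))
        print('top plane',c.round(3),'centre',x,y,'z',c@[x,y,1],'r',r,'n',k.sum())
        Y=(M.T@(np.array([x,y,c@[x,y,1]])-s['tool_pos'])); print('in tool',Y.round(4))
E
python3 key.py
```

```text
11.7833 [ 0.4939996  -0.09957961  0.16278217] [-0.09555012 -0.10440496  0.1157978 ] 0.00027904518096183114
[ 312  173  140  103 5683] med [ 0.5368 -0.0296  0.0908]
[265 198  34  34 914] med [ 0.4947 -0.0989  0.0901]
top plane [0.173 0.02  0.007] centre 0.4949322044849396 -0.098983533680439 z 0.09005847811769727 r 0.013886537402868271 n 898
in tool [-0.0006  0.0009  0.0727]
```

Emit:
{"fn": "send_rows", "kwargs": {
  "moves": [
    {"wx":0.005,"wy":-0.0414,"wz":0,"dx":0.1,"dy":0.03,"dz":-0.5,"fingers":1},
    {"wx":0.005,"wy":-0.0414,"wz":0,"dx":0.0,"dy":0,"dz":-0.5,"fingers":1},
    {"wx":0,"wy":0,"wz":0,"dx":0,"dy":0,"dz":-0.5,"fingers":1},
    {"wx":0,"wy":0,"wz":0,"dx":0,"dy":0,"dz":-0.5,"fingers":1},
    {"wx":0,"wy":0,"wz":0,"dx":0,"dy":0,"dz":-0.5,"fingers":1},
    {"wx":0,"wy":0,"wz":0,"dx":0,"dy":0,"dz":-0.4,"fingers":1},
    {"wx":0,"wy":0,"wz":0,"dx":0,"dy":0,"dz":0,"fingers":1},
    {"wx":0,"wy":0,"wz":0,"dx":0,"dy":0,"dz":0,"fingers":1}
  ]
}}

```text
time: 12.5
tool_pos: [0.4964, -0.0986, 0.0756]
eef_rot: [0.22, 0.972, 0.029, 0.081]
wrist_force: [-0.5, 0.0, 0.5]
gripper_width: 0.0003
```

```bash
cat > tip.py <<'E'
from h import *
s=bot.observe(); M=R.from_quat(s['eef_rot']).as_matrix(); z=M[:,2]
C=np.array([.4949,-.0990,.0901]); tip=s['tool_pos']-.0345*z
print(s['time'],'tcp',s['tool_pos'].round(4),'z',z.round(3),'key-tip in tool',((M.T@(C-tip))*1000).round(1),'F',s['wrist_force'].round(1),'along',round(float(s['wrist_force']@-z),1),s['gripper_width'])
E
python3 tip.py
```

```text
12.5 tcp [ 0.4964 -0.0986  0.0756] z [ 0.171  0.021 -0.985] key-tip in tool [-0.9  0.3 19.9] F [-0.5  0.   0.5] along 0.5 0.0003442952230559616
```

Emit:
{"fn": "send_rows", "kwargs": {
  "moves": [
    {"wx":0,"wy":0,"wz":0,"dx":0.03,"dy":0,"dz":-0.164,"fingers":1},
    {"wx":0,"wy":0,"wz":0,"dx":0.03,"dy":0,"dz":-0.164,"fingers":1},
    {"wx":0,"wy":0,"wz":0,"dx":0.02,"dy":0,"dz":-0.1,"fingers":1},
    {"wx":0,"wy":0,"wz":0,"dx":0,"dy":0,"dz":-0.033,"fingers":1},
    {"wx":0,"wy":0,"wz":0,"dx":0,"dy":0,"dz":0,"fingers":1}
  ]
}}

```text
time: 12.92
tool_pos: [0.4988, -0.099, 0.0622]
eef_rot: [0.22, 0.972, 0.029, 0.082]
wrist_force: [0.2, -0.3, 0.7]
gripper_width: -0.0002
```

Emit:
{"fn": "send_rows", "kwargs": {
  "moves": [
    {"wx":0,"wy":0,"wz":0,"dx":0.006,"dy":0,"dz":-0.033,"fingers":1},
    {"wx":0,"wy":0,"wz":0,"dx":0,"dy":0,"dz":0,"fingers":1}
  ]
}}

```text
time: 13.08
tool_pos: [0.4991, -0.0991, 0.0614]
eef_rot: [0.22, 0.972, 0.029, 0.082]
wrist_force: [0.0, 0.5, -0.8]
gripper_width: -0.0
```

Emit:
{"fn": "send_rows", "kwargs": {
  "moves": [
    {"wx":0,"wy":0,"wz":0,"dx":0.006,"dy":0,"dz":-0.033,"fingers":1},
    {"wx":0,"wy":0,"wz":0,"dx":0,"dy":0,"dz":0,"fingers":1}
  ]
}}

```text
time: 13.25
tool_pos: [0.4992, -0.0991, 0.0603]
eef_rot: [0.22, 0.972, 0.029, 0.082]
wrist_force: [-1.0, 0.2, 0.5]
gripper_width: 0.0002
```

Emit:
{"fn": "send_rows", "kwargs": {
  "moves": [
    {"wx":0,"wy":0,"wz":0,"dx":0.006,"dy":0,"dz":-0.033,"fingers":1},
    {"wx":0,"wy":0,"wz":0,"dx":0,"dy":0,"dz":0,"fingers":1}
  ]
}}

```text
time: 13.42
tool_pos: [0.4995, -0.0991, 0.0594]
eef_rot: [0.22, 0.972, 0.029, 0.082]
wrist_force: [-0.4, 0.6, 2.3]
gripper_width: 0.0001
```

```bash
python3 tip.py
```

```text
13.4167 tcp [ 0.4995 -0.0991  0.0594] z [ 0.173  0.021 -0.985] key-tip in tool [-0.4  1.   3.5] F [-0.4  0.6  2.3] along 2.3 0.00011812399420314239
```

Contact starts at TCP z≈0.0594 with 2.3 N. I'll step on in 1 mm pushes and watch for the stop.

Emit:
{"fn": "send_rows", "kwargs": {
  "moves": [
    {"wx":0,"wy":0,"wz":0,"dx":0.006,"dy":0,"dz":-0.033,"fingers":1},
    {"wx":0,"wy":0,"wz":0,"dx":0,"dy":0,"dz":0,"fingers":1}
  ]
}}

```text
time: 13.58
tool_pos: [0.4996, -0.0991, 0.0584]
eef_rot: [0.22, 0.972, 0.029, 0.082]
wrist_force: [-0.6, 0.5, 2.7]
gripper_width: -0.0001
```

Emit:
{"fn": "send_rows", "kwargs": {
  "moves": [
    {"wx":0,"wy":0,"wz":0,"dx":0.006,"dy":0,"dz":-0.033,"fingers":1},
    {"wx":0,"wy":0,"wz":0,"dx":0,"dy":0,"dz":0,"fingers":1}
  ]
}}

```text
time: 13.75
tool_pos: [0.4998, -0.099, 0.0573]
eef_rot: [0.22, 0.972, 0.029, 0.082]
wrist_force: [-1.9, 0.4, 4.0]
gripper_width: 0.0
```

Emit:
{"fn": "send_rows", "kwargs": {
  "moves": [
    {"wx":0,"wy":0,"wz":0,"dx":0.006,"dy":0,"dz":-0.033,"fingers":1},
    {"wx":0,"wy":0,"wz":0,"dx":0,"dy":0,"dz":0,"fingers":1}
  ]
}}

```text
time: 13.92
tool_pos: [0.5, -0.099, 0.0563]
eef_rot: [0.22, 0.972, 0.029, 0.082]
wrist_force: [-1.2, 1.3, 4.3]
gripper_width: -0.0003
```

Emit:
{"fn": "send_rows", "kwargs": {
  "moves": [
    {"wx":0,"wy":0,"wz":0,"dx":0.006,"dy":0,"dz":-0.033,"fingers":1},
    {"wx":0,"wy":0,"wz":0,"dx":0,"dy":0,"dz":0,"fingers":1}
  ]
}}

```text
time: 14.08
tool_pos: [0.5001, -0.099, 0.0553]
eef_rot: [0.22, 0.972, 0.029, 0.082]
wrist_force: [-1.5, 1.2, 4.8]
gripper_width: 0.0001
```

```bash
python3 tip.py
```

```text
14.0833 tcp [ 0.5001 -0.099   0.0553] z [ 0.173  0.021 -0.985] key-tip in tool [-0.4  1.1 -0.6] F [-1.5  1.2  4.8] along 5.0 6.366233445010098e-05
```

Emit:
{"fn": "send_rows", "kwargs": {
  "moves": [
    {"wx":0,"wy":0,"wz":0,"dx":0.003,"dy":0,"dz":-0.0165,"fingers":1},
    {"wx":0,"wy":0,"wz":0,"dx":0,"dy":0,"dz":0,"fingers":1}
  ]
}}

```text
time: 14.25
tool_pos: [0.5002, -0.099, 0.0551]
eef_rot: [0.22, 0.972, 0.029, 0.082]
wrist_force: [-2.6, 0.8, 8.0]
gripper_width: -0.0003
```

Emit:
{"fn": "send_rows", "kwargs": {
  "moves": [
    {"wx":0,"wy":0,"wz":0,"dx":0.003,"dy":0,"dz":-0.0165,"fingers":1},
    {"wx":0,"wy":0,"wz":0,"dx":0,"dy":0,"dz":0,"fingers":1}
  ]
}}

```text
time: 14.42
tool_pos: [0.5003, -0.099, 0.055]
eef_rot: [0.22, 0.972, 0.029, 0.082]
wrist_force: [-5.1, 0.8, 14.1]
gripper_width: -0.0002
```

```bash
python3 tip.py
```

```text
14.4167 tcp [ 0.5003 -0.099   0.055 ] z [ 0.173  0.021 -0.985] key-tip in tool [-0.4  1.  -1. ] F [-5.1  0.8 14.1] along 14.8 -0.00019580220839778573
```

The key is on its stop: position stalls while force climbs to 14.8 N. I'll ease off 0.25 mm to keep a light but firm hold, then check the final state.

Emit:
{"fn": "send_rows", "kwargs": {
  "moves": [
    {"wx":0,"wy":0,"wz":0,"dx":-0.0015,"dy":0,"dz":0.008,"fingers":1},
    {"wx":0,"wy":0,"wz":0,"dx":0,"dy":0,"dz":0,"fingers":1},
    {"wx":0,"wy":0,"wz":0,"dx":0,"dy":0,"dz":0,"fingers":1},
    {"wx":0,"wy":0,"wz":0,"dx":0,"dy":0,"dz":0,"fingers":1},
    {"wx":0,"wy":0,"wz":0,"dx":0,"dy":0,"dz":0,"fingers":1},
    {"wx":0,"wy":0,"wz":0,"dx":0,"dy":0,"dz":0,"fingers":1}
  ]
}}

```text
time: 14.92
tool_pos: [0.5002, -0.099, 0.055]
eef_rot: [0.22, 0.972, 0.029, 0.082]
wrist_force: [-3.2, 0.7, 10.3]
gripper_width: 0.0002
```

```bash
python3 tip.py; python3 - <<'E'
from h import *
a=grab('scene')[0]; b=grab('top')[0]
c=np.vstack([cv2.resize(a[130:320,80:400],(640,380)),cv2.resize(b[140:290,180:500],(640,215))]) 
cv2.imwrite('pics/f.png',np.clip(c[:,:,::-1]*1.5,0,255).astype(np.uint8))
E
```

```text
14.9167 tcp [ 0.5002 -0.099   0.055 ] z [ 0.173  0.021 -0.985] key-tip in tool [-0.4  1.  -1. ] F [-3.2  0.7 10.3] along 10.7 0.00023615945268101897
```

View pics/f.png

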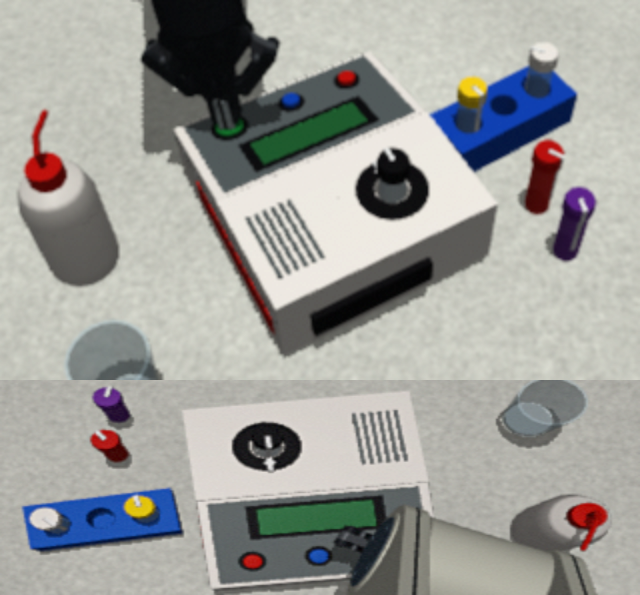

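The final view shows the fingertips on the green key at (230,128) and the vial upright with its line towards the index at (268,445)–(270,463). Both other keys are clear and nothing else has moved. Handing in.

```bash
python3 -c "
from station import order
print(order.close_job())"
```

```text
the job is handed in; nothing more can be done
None
```

The sample vial is aligned and let go, the READ key is held fully down, and the job was handed in at about 15 s of the 58 s allowed.

- **Vial:** I gripped the cap, turned it about 131°, and released it. After release the line was at 185.8° and the index at 186.9°, about 1° apart. The cap top was at 0.142 m (0.141 expected), so the vial is seated.
- **READ key:** I pressed it with the shut fingertips, tilted 10° to match the key's travel. Contact came at 2.3 N. The tips moved about 4.5 mm before hitting a hard stop, where the force reached 14.8 N. I then eased off to a steady 10–11 N with the tips still at the stop position. The nominal travel is 5 mm, so the stop is judged from the force rise, not the measured travel.
- **Surroundings:** the last picture shows the other two keys untouched, and the rack, standards, beaker, wash bottle and look-alike vials where they stood.
- **What disagreed:** the real fingertips are about 31–34 mm behind the reported TCP. Because of that the first grasp closed on air just above the cap. It touched nothing, and I corrected for the offset from then on.

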